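# Build up the stirrer on its assembly stand

### The arm

A 6-joint arm with a two-finger parallel gripper is mounted at the origin on the work surface. World frame = base frame: x ahead of the robot, y to its left, z up, the work surface at z = 0. Lengths are in m, angles in rad, forces in N, time in s.
With the tool pointing down it reaches from about 0.3 to 0.75 m from the base axis. Payload 8.5 kg.
Tool frame: the origin (TCP) lies midway between the tips of the shut fingers; the grasp point (between the pads) lies 19 mm behind it; z points along the fingers, y is the line along which they close (so a half turn about z gives the same grasp; the last joint's range is limited). The gripper opens to 88 mm and grips with 3 to 60 N. Pads are 18 mm wide; open, the fingers measure 123 mm over their backs; the gripper's body (75 mm by 187 mm) begins 45 mm behind the grasp point.
Start: joints at [1.106, 0.381, 1.297, -0, 1.464, -0.215], TCP at [0.136, 0.533, 0.239] pointing down, gripper open.
Joint ranges: [-3.11, 3.11], [-0.89, 2.33], [0.22, 2.48], [-1.42, 4.56], [0.17, 2.85], [-2.88, 2.88]. Speed limits (rad/s): [2.39, 2.39, 3.14, 3.14, 3.14, 3.14].

### API

Orientations are given as [roll, pitch, yaw] about the fixed x, y, z axes, in that order (R = Rz(yaw) Ry(pitch) Rx(roll)).
In Python, from station import ctrl gives the robot as it stands.
- The arm moves only by the tool play_rows, never from a script. Its argument "motion" is a list of rows, each a list of 4 numbers: the shift along the tool's x, y, z in mm, then the turn about the tool's z in degrees. In form: [[tx, ty, tz, twist], ...]. A call has 1 to 10 rows; each row shifts and turns the commanded pose from where the row before left it, along the tool's axes as they then stand; what a row does not reach is not made up. A row lasts 1/8 s, in which the tool goes at most 62.5 mm and 10.7 degrees, less where a joint would pass 70% of its speed; a pose out of reach is approached as far as the arm can. A call is refused whole if a number of a shift passes 62.5 or a number of a turn 10.7, either way. A call with a gripper value outside its range is refused whole. "hand" is the gripper command: -1 is shut, 1 is fully open, values between are in proportion, set as the call begins (left out, the last holds). The fingers move at their own pace and stop on an object; "squeeze" is the grip in N (left out, the last holds). Time passes only in rows, so rows that do not move let the fingers close. It gives the time, the measured TCP pose, the force, the opening and the grip force at its end, in the units of the state.
- ctrl.read_state(): the state, without advancing time (a new reading comes with each control period).
- ctrl.camera(name): name is "scene" or "top" or "wrist"; returns the picture (384x512x3 uint8, blue, green, red); there is no depth.
- ctrl.calibration(name): a dict with "fovy" (degrees; the focal length in pixels is half the picture's height over the tangent of half this angle, whatever the lens; pixels are square), "cx", "cy" (the principal point, pixels), "R" (3x3) and "t" (3): a world point X has camera coordinates R X + t. Camera axes: x right, y down, z forward; pixel columns grow to the right and rows downward; lengths in m; the calibration is good to about 2 mm. A picture is of the moment at which its call begins: read the wrist's pose just before it. calibration takes no time and is no camera call; for the wrist camera it gives the pose at the moment of the call.
- ctrl.job_done(): hands the job in; it is judged then, once.
Trained networks look in the newest picture that a camera, given by its name, has taken for a name from the list of things; names that differ only in an ending like _2 or _b are one class to them, and where a whole thing is asked for, a point or a joint stands for the part that bears it (a point fixed in the world has none). Each returns a list of dicts, best first, with "p" (0 to 1); they miss things now and then, are a little off and sometimes report something else, mostly with a low value. They report only what shows in the picture. A call takes as long as a camera call. They do not tell look-alikes from the thing itself.
- ctrl.spot_in(target, camera): "point" ([column, row] in pixels, amid what is visible of it).
- ctrl.place_of(target, camera): "point" ([column, row] in pixels: a listed point, or the origin of a listed thing).
The state is a dict: "time_s": time; "joint_pos": joint angles; "qvel": joint speeds; "effort": joint torques, N m; "position": TCP position; "eef_rot": TCP orientation; "contact_force": force on the tool from outside, world axes, zero at the start; "wrist_torque": the same for the moment, N m; "gripper_width": opening from 0.0 (shut) to 1.0 (fully open); "grasp_force": force on a finger pad.
Only numpy, scipy, OpenCV 4.12 (cv2) and the standard library are available. Lean on these libraries where they do the work, as an engineer would, in place of code of your own. Each camera call takes 0.05 s, during which the arm holds its last target. There are 200 camera calls.

### The job

Build up the bioreactor stirrer on the stand's upright shaft, in this order from the bottom: the disc turbine with the six small blades, the plain sleeve, the three-bladed propeller, and last the cap, skirt down over the top of the propeller's hub. Lower each part until it rests squarely on what is below it before you let go (do not drop it), and leave the other things on the bench where they are.

Things in the scene. Friction and masses are not known exactly. Their poses are not given: they have to be found in the camera images.
- stand: Fixed assembly stand: round white plastic base plate 110 mm in diameter and 15 mm thick, with an upright steel shaft at its middle, 18 mm in diameter. The shaft rises 64 mm above the plate, and its last 8 mm taper to 8 mm diameter. Origin: centre of the plate's underside, on the shaft axis; z up. The shaft tip is 79 mm above the origin.
- turbine: Loose steel disc turbine, about 250 g: a hub (tube) of 40 mm outer diameter, 26 mm bore right through and 26 mm high, with a flat disc 84 mm in diameter around its lower part and six small upright radial blades on the disc's rim, out to 49 mm from the axis. Blades and disc lie below 10 mm height; above that the bare hub can be gripped. Starts upright on the bench. Origin: centre of the underside, on the bore axis; z up.
- sleeve: Loose plain steel spacer sleeve (a short tube), about 140 g, 40 mm outer diameter, 26 mm bore right through, 24 mm high, no blades. Starts upright on the bench. Origin: centre of the underside, on the bore axis; z up.
- propeller: Loose steel propeller, about 230 g: a hub (tube) of 40 mm outer diameter, 26 mm bore right through and 26 mm high, with three broad slanted blades out to 51 mm from the axis. The blades lie below 10.5 mm height; above that the bare hub can be gripped. Starts upright on the bench. Origin: centre of the underside, on the bore axis; z up.
- cap: Loose steel end cap, about 300 g: below, a round skirt 64 mm in outer diameter and 14 mm high, recessed from underneath by 8 mm with a diameter of 52 mm (so it fits loosely over a 40 mm hub and rests on the hub's top); above, a round knob 40 mm in diameter from 14 to 32 mm height, to grip it by. Starts on the bench, skirt down. Origin: centre of the skirt's lower rim; z up.
- beaker: Bystander, loose: small glass beaker, about 52 mm in diameter and 60 mm high. Origin: centre of the underside.
- dish: Bystander, loose: pale, frosted plastic round dish with flat top, 60 mm in diameter and 28 mm high. Origin: centre of the underside.
- tipbox: Bystander, loose: blue plastic box 85 x 60 mm (its x, y), 45 mm high. Origin: centre of the underside.
- spanner: Bystander, loose: steel spanner 150 mm long, lying flat along its own x. Origin: near its middle, on the underside.
- bottle: Bystander, loose: amber bottle, 64 mm in diameter and 130 mm high. Origin: centre of the underside.
Not all that is in view belongs to the job. Leave any brown look-alike of the propeller alone.

How it is judged:
By the outcome, as a careful person would: the job done as asked, in the order asked, and still so for the second after the job is handed in, with the robot touching nothing.
It also fails if it takes over 120 s, if anything falls off the work surface, if the arm or the gripper's body presses on something with over 40 N, if the wrist force passes 120 N, or if a joint passes its speed limit or range.

## Working session

There is one attempt and no reset: what is moved stays moved. The work goes in short steps, Python scripts to look and compute and a tool call to move; the robot and the scene stay as the last step left them, time stands still between calls to the robot, and variables do not carry over. Pictures are saved under pics/ and viewed, at most 16 in all, crops included, and the job is handed in when it is done.

Besides the shell and the picture viewer there is one more tool, called after "Call:" as name([rows], argument=value, ...), one row to a line, values as JSON. play_rows: Moves the arm, as the interface text tells. Its arguments: {"type":"object","properties":{"motion":{"type":"array"},"hand":{"type":"number"},"squeeze":{"type":"number"}},"required":["motion"]}

```bash
mkdir -p pics; ls
cat > h.py <<'E'
from station import ctrl
import numpy as np, cv2
def ray(c,px):
    f=192/np.tan(np.radians(c['fovy'])/2)
    d=np.array([(px[0]-c['cx'])/f,(px[1]-c['cy'])/f,1.])
    R=np.array(c['R']);t=np.array(c['t'])
    return -R.T@t, R.T@d
def at(c,px,z):
    o,d=ray(c,px); return o+d*(z-o[2])/d[2]
def proj(c,X):
    f=192/np.tan(np.radians(c['fovy'])/2)
    p=np.array(c['R'])@np.array(X)+np.array(c['t'])
    return np.array([f*p[0]/p[2]+c['cx'],f*p[1]/p[2]+c['cy']])
E
python3 - <<'E'
from h import *
s=ctrl.read_state();print({k:np.round(v,3).tolist() for k,v in s.items()})
for cam in ("top","scene"):
    im=ctrl.camera(cam);cv2.imwrite(f'pics/{cam}0.png',im);c=ctrl.calibration(cam)
    print(cam,im.shape,c)
    for n in "stand turbine sleeve propeller cap beaker dish tipbox spanner bottle".split():
        print(n,[(round(d['p'],2),np.round(d['point']).tolist(),np.round(at(c,d['point'],0),3)[:2].tolist()) for d in ctrl.place_of(n,cam)[:3]])
E
```

```text
pics
{'time_s': 0.0, 'joint_pos': [1.106, 0.381, 1.298, -0.0, 1.464, -0.215], 'qvel': [0.001, -0.001, 0.001, 0.002, 0.001, 0.002], 'effort': [-0.003, -43.791, -22.455, 0.071, 0.035, -0.0], 'position': [0.136, 0.533, 0.238], 'eef_rot': [-3.14, -0.0, 2.892], 'contact_force': [-0.011, -0.154, -0.734], 'wrist_torque': [-0.012, -0.018, 0.008], 'grasp_force': 0.0, 'gripper_width': 0.998}
top (384, 512, 3) {'fovy': 55.48336360199632, 'cx': 257.7439510186875, 'cy': 192.94154711794653, 'R': array([[-0.15604911, -0.98774805, -0.00157046],
       [-0.96790814,  0.1532314 , -0.19918324],
       [ 0.1969835 , -0.0295623 , -0.97996101]]), 't': array([0.08976178, 0.44780723, 1.12749871])}
stand [(0.68, [167.0, 227.0], [0.399, 0.329])]
turbine [(0.58, [350.0, 196.0], [0.406, -0.286])]
sleeve [(0.6, [315.0, 142.0], [0.611, -0.206]), (0.43, [165.0, 227.0], [0.402, 0.336]), (0.36, [151.0, 159.0], [0.639, 0.359])]
propeller [(0.73, [217.0, 159.0], [0.605, 0.135]), (0.69, [334.0, 243.0], [0.262, -0.2]), (0.57, [131.0, 281.0], [0.247, 0.461])]
cap [(0.76, [270.0, 194.0], [0.457, -0.024]), (0.44, [352.0, 1
[... 551 characters left out ...]
]]), 't': array([ 0.25696117, -0.2204253 ,  1.60683044])}
stand [(0.56, [343.0, 243.0], [0.41, 0.338])]
turbine [(0.7, [184.0, 154.0], [0.416, -0.294]), (0.42, [300.0, 301.0], [0.638, 0.357])]
sleeve [(0.63, [162.0, 194.0], [0.602, -0.197])]
propeller [(0.71, [413.0, 232.0], [0.249, 0.465]), (0.68, [234.0, 253.0], [0.629, 0.132]), (0.53, [361.0, 203.0], [0.24, 0.294])]
cap [(0.76, [233.0, 196.0], [0.467, -0.023])]
beaker [(0.95, [188.0, 230.0], [0.654, -0.026])]
dish [(0.53, [205.0, 168.0], [0.425, -0.187])]
tipbox [(0.82, [278.0, 214.0], [0.438, 0.132])]
spanner [(0.79, [124.0, 172.0], [0.609, -0.378]), (0.38, [185.0, 153.0], [0.409, -0.297])]
bottle [(0.63, [300.0, 301.0], [0.638, 0.356])]
```

View pics/top0.png

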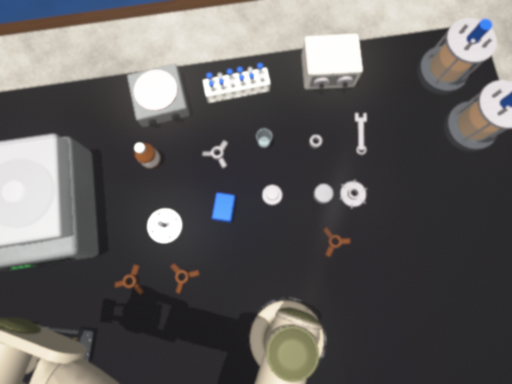

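View pics/scene0.png

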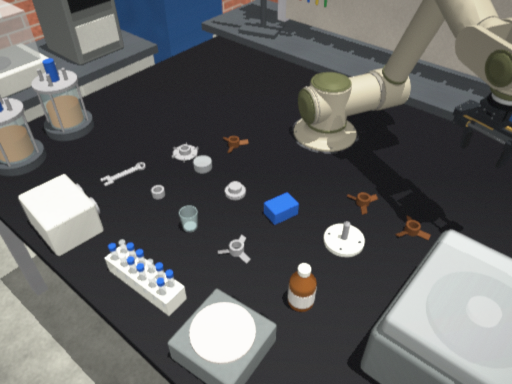

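The top picture shows the stand (165,226), the steel propeller (217,152), the sleeve (315,141), the cap (271,194), the turbine (352,193) with the dish beside it (322,192), and three brown look-alikes at (130,281), (182,277) and (335,242). The scene picture agrees: steel propeller (236,248), turbine (185,152).

Run:
```python
from h import *
s=ctrl.read_state();c=ctrl.calibration("wrist")
R=np.array(c['R']);o=-R.T@c['t']
y=s['eef_rot'][2];tx=np.array([np.cos(y),np.sin(y),0]);ty=np.array([np.sin(y),-np.cos(y),0])
d=o-s['position'];print(c['fovy'],'cam in tool',d@tx,d@ty,-d[2],'axes(world->)',np.round([R[2]@tx,R[2]@ty,-R[2][2]],3), 'camx',np.round([R[0]@tx,R[0]@ty],3),'camy',np.round([R[1]@tx,R[1]@ty],3))
v=np.array([.40,.333])-s['position'][:2];print('to stand tool',v@tx[:2]*1e3,v@ty[:2]*1e3)
```

```text
71.33205372533632 cam in tool 0.07207303131657979 0.0015831927194817383 -0.14691797723664918 axes(world->) [-0.277 -0.     0.961] camx [-0.  1.] camy [-0.961 -0.   ]
to stand tool -305.2630152818387 -128.43667426904096
```

Call:
play_rows([
  [-50,-21,0,0],
  [-52,-22,0,0],
  [-52,-22,0,0],
  [-52,-22,0,0],
  [-52,-22,0,0],
  [-47,-19,0,0],
  [0,0,0,0],
], hand=0.4)

```text
time_s: 1.98
position: [0.402, 0.3318, 0.2385]
eef_rot: [-3.141, 0.0, 2.887]
contact_force: [0.1, 0.5, -0.4]
gripper_width: 0.699
grasp_force: 0.0
```

```bash
cat >> h.py <<'E'
def tool():
    s=ctrl.read_state();y=s['eef_rot'][2]
    return np.array(s['position']),np.array([np.cos(y),np.sin(y)]),np.array([np.sin(y),-np.cos(y)]),s
def look(name,z=0,save=None):
    p,tx,ty,s=tool();c=ctrl.calibration('wrist');im=ctrl.camera('wrist')
    if save: cv2.imwrite(f'pics/{save}.png',im)
    for d in ctrl.place_of(name,'wrist')[:3]:
        X=at(c,d['point'],z);v=X[:2]-p[:2]
        print(name,round(d['p'],2),np.round(d['point'],1),'world',np.round(X[:2],4),'tool mm',np.round([v@tx*1e3,v@ty*1e3],1))
    return p,tx,ty,s,c,im
def blob(c,im,lo,X0,rad,z):
    """centre of bright pixels around X0 in image rectified at plane z (1 mm/px)"""
    n=int(rad*1000);g=np.array([[[X0[0]+i/1e3,X0[1]+j/1e3,z] for j in range(-n,n+1)] for i in range(-n,n+1)])
    uv=np.array([[proj(c,q) for q in r] for r in g],np.float32)
    return cv2.remap(im,uv[...,0],uv[...,1],cv2.INTER_LINEAR,borderValue=0)
E
python3 - <<'E'
from h import *
p,tx,ty,s,c,im=look('stand',0,'w_stand')
print(p,s['time_s'],s['eef_rot'][2])
# plate top circle: rectify at z=.015
r=blob(c,im,0,(.40,.333),.09,.015);cv2.imwrite('pics/r_stand.png',r)
m=(cv2.cvtColor(r,cv2.COLOR_BGR2GRAY)>120).astype(np.uint8)
cs,_=cv2.findContours(m,0,2)
for k in cs:
    if cv2.contourArea(k)>2000: print(cv2.fitEllipse(cv2.convexHull(k)),cv2.contourArea(k))
E
```

```text
stand 0.7 [260.2 166.7] world [0.4069 0.3363] tool mm [-3.5  5.6]
[0.40204338 0.33175768 0.23848752] 1.975 2.8874120812355475
((102.76500701904297, 100.99370574951172), (166.90574645996094, 179.74105834960938), 174.04595947265625) 21615.0
```

View pics/w_stand.png

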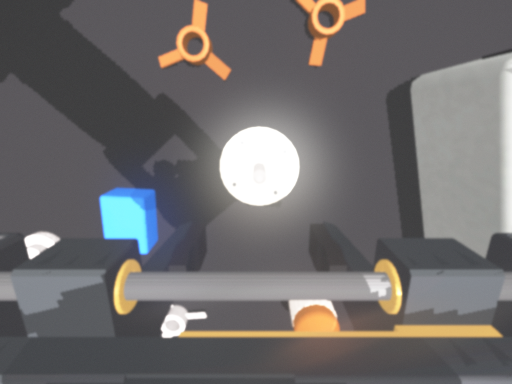

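The wrist view shows the stand's plate centred at (259,166), with the shaft tip near (259,172). The blue tipbox is at lower left and two brown look-alikes are at the top.

Run:
```python
from h import *
p,tx,ty,s=tool();c=ctrl.calibration('wrist');im=ctrl.camera('wrist')
r=blob(c,im,0,(.405,.335),.09,.015)
g=cv2.cvtColor(r,cv2.COLOR_BGR2GRAY)
for th in (190,210,225,240):
    cs,_=cv2.findContours((g>th).astype(np.uint8),0,2);k=max(cs,key=cv2.contourArea)
    e=cv2.fitEllipse(cv2.convexHull(k));print(th,np.round(e[1],1),[.405+(e[0][1]-90)/1e3,.335+(e[0][0]-90)/1e3])
u,v=np.round(proj(c,(.405,.335,.045))).astype(int)
crop=im[v-50:v+50,u-50:u+50];cv2.imwrite('pics/c1.png',cv2.resize(crop,(600,600),interpolation=cv2.INTER_CUBIC));print(u,v)
for q in ((.405,.335,.015),(.405,.335,.079)): print(proj(c,q))
v=np.array([.41,-.29])-p[:2];print('to turbine',v@tx*1e3,v@ty*1e3)
```

```text
190 [113.5 113.9] [0.40445403289794923, 0.3352735595703125]
210 [112.4 113.1] [0.4044813919067383, 0.3352244567871094]
225 [111.8 112.6] [0.40445618438720704, 0.3352341079711914]
240 [110.8 111.4] [0.40435310363769533, 0.33533676910400395]
258 174
[258.22281933 169.71525944]
[258.39113647 180.74852398]
to turbine -164.64370041326055 -601.4552295339312
```

View pics/c1.png

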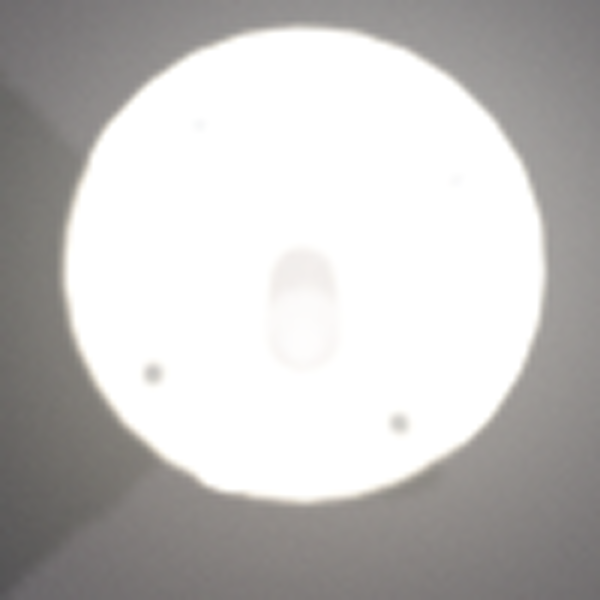

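The crop shows the shaft tip at about (258.3,179.8). That agrees within 1 mm with the plate fit, so the stand axis is at about (0.4045, 0.335). Next I go to the turbine.

Call:
play_rows([
  [-15,-56,0,0],
  [-16,-60,0,0],
  [-16,-60,0,0],
  [-16,-60,0,0],
  [-16,-60,0,0],
  [-16,-60,0,0],
  [-16,-60,0,0],
  [-16,-60,0,0],
  [-17,-60,0,0],
  [-17,-60,0,0],
])

```text
time_s: 3.38
position: [0.4088, -0.2845, 0.2391]
eef_rot: [-3.142, 0.001, 2.894]
contact_force: [0.5, -0.2, -0.2]
gripper_width: 0.702
grasp_force: 0.0
```

Call:
play_rows([
  [0,0,0,10],
  [0,0,0,10],
  [0,0,0,10],
  [0,0,0,10],
  [0,0,0,10],
  [0,0,0,10],
  [0,0,0,10],
  [0,0,0,10],
  [0,0,0,10],
  [0,0,0,0],
])

```text
time_s: 4.62
position: [0.4091, -0.2826, 0.2389]
eef_rot: [3.141, -0.0, 1.325]
contact_force: [0.2, 0.0, 0.9]
gripper_width: 0.698
grasp_force: 0.0
```

```bash
cat >> h.py <<'E'
def hub(c,im,X0,z,lo=36,hi=50,rad=.05):
    """Hough circle for a hub rim at height z, rectified 0.25 mm/px"""
    n=int(rad*4000);a=np.arange(-n,n+1)/4000
    J,I=np.meshgrid(a,a);P=np.stack([X0[0]+I,X0[1]+J,np.full_like(I,z)],-1)
    f=192/np.tan(np.radians(c['fovy'])/2);q=P@np.array(c['R']).T+np.array(c['t'])
    r=cv2.remap(im,(f*q[...,0]/q[...,2]+c['cx']).astype(np.float32),(f*q[...,1]/q[...,2]+c['cy']).astype(np.float32),cv2.INTER_CUBIC)
    g=cv2.GaussianBlur(cv2.cvtColor(r,cv2.COLOR_BGR2GRAY),(0,0),2)
    cc=cv2.HoughCircles(g,cv2.HOUGH_GRADIENT,1.5,20,param1=60,param2=20,minRadius=int(lo*2),maxRadius=int(hi*2))
    out=[] if cc is None else [(X0[0]+(k[1]-n)/4000,X0[1]+(k[0]-n)/4000,k[2]/2) for k in cc[0][:4]]
    return out,r
E
python3 - <<'E'
from h import *
p,tx,ty,s,c,im=look('turbine',0,'w_turb')
print(p,s['time_s'],s['eef_rot'][2])
X=at(c,ctrl.place_of('turbine','wrist')[0]['point'],0)
for z,lo,hi in ((.026,36,44),(.026,22,30),(.0,80,102)):
    o,r=hub(c,im,X,z,lo,hi,.07);print(z,np.round(o,4).tolist())
    if z: k=r
cv2.imwrite('pics/r_turb.png',k)
look('dish')
E
```

```text
turbine 0.31 [405.8 184.4] world [ 0.6157 -0.3653] tool mm [-29.8 220.6]
[ 0.40907424 -0.28259546  0.23891857] 4.625 1.3245896441381166
0.026 [[0.5512, -0.3473, 36.3]]
0.026 [[0.5538, -0.35, 26.95], [0.5527, -0.344, 29.575]]
0.0 []
dish 0.72 [254.6  96.4] world [ 0.4274 -0.1906] tool mm [94.3 -4.5]
```

View pics/w_turb.png

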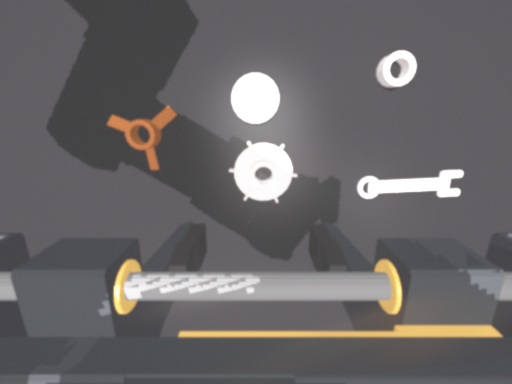

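The turbine is clear at (264,172), with the dish above it at (255,98). The network's spot was wrong (it reported the spanner), so I measure from this picture.

Run:
```python
from h import *
p,tx,ty,s=tool();c=ctrl.calibration('wrist');im=cv2.imread('pics/w_turb.png')
X=at(c,(264,172),.01);print(X)
for z,lo,hi in ((.026,36,44),(.026,22,30),(.007,80,90)):
    o,r=hub(c,im,X,z,lo,hi,.06);print(z,np.round(o,4).tolist())
    if z>.02: k=r
cv2.imwrite('pics/r_turb.png',k)
# bright area bounding circle (disc+blades)
g=cv2.cvtColor(hub(c,im,X,.008,36,44,.058)[1],cv2.COLOR_BGR2GRAY)
cs,_=cv2.findContours((g>150).astype(np.uint8),0,2);kk=max(cs,key=cv2.contourArea);(a,b),rr=cv2.minEnclosingCircle(kk);n=232
W=[X[0]+(b-n)/4000,X[1]+(a-n)/4000];print('encl',W,rr/4)
v=np.array(W)-p[:2];print('tool',v@tx*1e3,v@ty*1e3)
```

```text
[ 0.4149899  -0.29408328  0.01      ]
0.026 [[0.3983, -0.2793, 42.75], [0.4156, -0.2691, 40.125]]
0.026 [[0.4133, -0.2946, 23.65], [0.4137, -0.2883, 25.375], [0.3878, -0.2886, 29.575], [0.4429, -0.292, 24.4]]
0.007 [[0.4137, -0.2946, 86.225]]
encl [np.float64(0.4131978538315202), np.float64(-0.29426785147482404)] 51.21226119995117
tool -9.312750300028533 7.0376215770165365
```

View pics/r_turb.png

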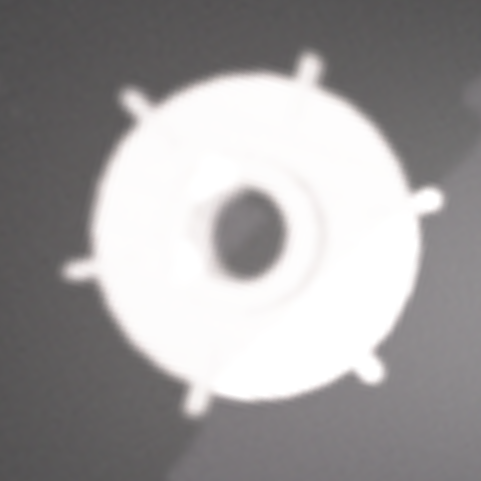

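The rectified view shows the disc, blades and bore all concentric at about (0.4135,-0.2945). I descend and grip.

Call:
play_rows([
  [-10.5,7,20,0],
  [0,0,50,0],
  [0,0,50,0],
  [0,0,50,0],
  [0,0,35,0],
  [0,0,20,0],
  [0,0,0,0],
  [0,0,0,0],
])

```text
time_s: 5.88
position: [0.413, -0.296, 0.0145]
eef_rot: [3.141, 0.001, 1.322]
contact_force: [0.4, -0.7, 0.3]
gripper_width: 0.702
grasp_force: 0.0
```

Call:
play_rows([
  [0,0,0,0],
  [0,0,0,0],
  [0,0,0,0],
  [0,0,0,0],
  [0,0,0,0],
  [0,0,0,0],
], hand=-1, squeeze=30)

```text
time_s: 6.62
position: [0.413, -0.2959, 0.0143]
eef_rot: [3.141, 0.001, 1.321]
contact_force: [-0.7, 1.5, 5.6]
gripper_width: 0.437
grasp_force: 30.0
```

Call:
play_rows([
  [0,0,-20,0],
  [0,0,-40,0],
  [0,0,-40,0],
  [0,0,-40,0],
  [0,0,-10,0],
  [0,0,0,0],
])

```text
time_s: 7.38
position: [0.4124, -0.2954, 0.1629]
eef_rot: [-3.141, -0.001, 1.321]
contact_force: [-0.3, 0.6, -2.9]
gripper_width: 0.438
grasp_force: 30.0
```

Call:
play_rows([
  [25,-7,0,0],
  [50,-14,0,0],
  [55,-15,0,0],
  [55,-15,0,0],
  [55,-15,0,0],
  [55,-15,0,0],
  [55,-15,0,0],
  [55,-15,0,0],
  [55,-15,0,0],
  [55,-15,0,0],
])

```text
time_s: 8.62
position: [0.4024, 0.2398, 0.1618]
eef_rot: [-3.139, 0.002, 1.321]
contact_force: [1.2, -1.2, -1.5]
gripper_width: 0.437
grasp_force: 30.0
```

Call:
play_rows([
  [53,-13,0,0],
  [30,-8,0,0],
  [10,-2,0,0],
  [0,0,0,0],
  [0,0,0,0],
])

```text
time_s: 9.25
position: [0.4041, 0.3328, 0.1633]
eef_rot: [-3.141, 0.001, 1.32]
contact_force: [0.6, 0.5, -2.6]
gripper_width: 0.433
grasp_force: 30.0
```

Run:
```python
from h import *
p,tx,ty,s=tool();c=ctrl.calibration('wrist');im=ctrl.camera('wrist');cv2.imwrite('pics/w_held1.png',im)
v=np.array([.4045,.335])-p[:2];print(p,s['contact_force'],s['eef_rot'],'tool',v@tx*1e3,v@ty*1e3)
for q in ((p[0],p[1],p[2]+.011),): print(proj(c,q))
top=ctrl.camera('top')
```

```text
[0.40412661 0.33282579 0.16327235] [ 0.56001256  0.4994697  -2.55012015] [-3.14082797e+00  1.00769001e-03  1.31982852e+00] tool 2.1988260195562543 -0.17825699318598812
[258.22271175 247.82082163]
```

View pics/w_held1.png

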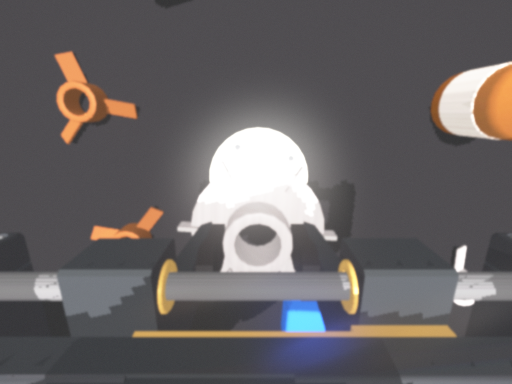

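The held turbine's bore shows at about (258,241), level between the fingers. A centred hub should project to about row 248, so I measure the offset finely.

```bash
cat >> h.py <<'E'
def held(h,im,c,p,tx,ty,save=None):
    """bore circle of held part whose top is h above TCP; offset in tool mm"""
    o,r=hub(c,im,p[:2],p[2]+h,24,28,.03)
    for k in o: 
        v=np.array(k[:2])-p[:2];print('bore d',k[2],'tool',np.round([v@tx*1e3,v@ty*1e3],1))
    if save: cv2.imwrite(save,cv2.resize(r,None,fx=2,fy=2))
E
python3 - <<'E'
from h import *
p,tx,ty,s=tool();c=ctrl.calibration('wrist');im=ctrl.camera('wrist')
held(.0117,im,c,p,tx,ty,'pics/r_held1.png')
E
```

```text
bore d 27.525 tool [ 2.8 -0.5]
bore d 24.9 tool [14.5 -0. ]
bore d 25.875 tool [1.4 6. ]
```

View pics/r_held1.png

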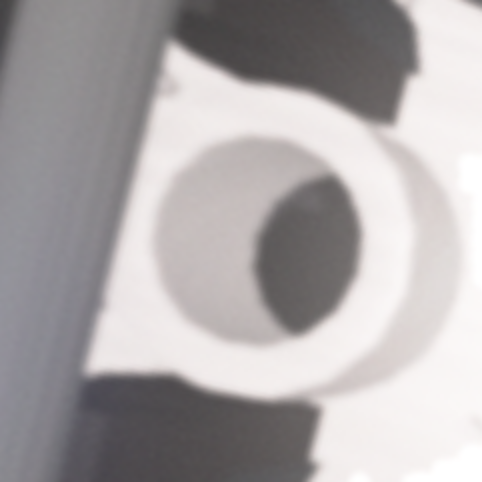

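The bore is at 25.9 mm as expected, and its centre is at about (0.4041, 0.335), right on the shaft axis. I lower it.

Call:
play_rows([
  [0,0.3,20,0],
  [0,0,40,0],
  [0,0,40,0],
  [0,0,20,0],
  [0,0,8,0],
  [0,0,2,0],
  [0,0,0,0],
])

```text
time_s: 10.28
position: [0.4048, 0.334, 0.0345]
eef_rot: [3.14, -0.001, 1.321]
contact_force: [1.1, -0.7, -2.7]
gripper_width: 0.438
grasp_force: 30.0
```

Call:
play_rows([
  [0,0,1.5,0],
  [0,0,1,0],
  [0,0,1,0],
  [0,0,0,0],
])

```text
time_s: 10.78
position: [0.4044, 0.3339, 0.0302]
eef_rot: [-3.142, 0.0, 1.321]
contact_force: [0.8, -0.5, -2.9]
gripper_width: 0.438
grasp_force: 30.0
```

Call:
play_rows([
  [0,0,0.7,0],
  [0,0,0.7,0],
  [0,0,0.6,0],
  [0,0,0,0],
])

```text
time_s: 11.28
position: [0.4044, 0.3339, 0.0292]
eef_rot: [3.141, -0.0, 1.321]
contact_force: [-3.1, -1.7, 9.3]
gripper_width: 0.441
grasp_force: 30.0
```

Call:
play_rows([
  [0,0,0,0],
  [0,0,0,0],
  [0,0,0,0],
  [0,0,0,0],
], hand=0.4)

```text
time_s: 11.78
position: [0.4044, 0.3339, 0.0282]
eef_rot: [-3.142, 0.0, 1.321]
contact_force: [0.4, -0.5, -0.5]
gripper_width: 0.698
grasp_force: 0.0
```

Call:
play_rows([
  [0,0,-20,0],
  [0,0,-50,0],
  [0,0,-50,0],
  [0,0,-50,0],
  [0,0,-40,0],
  [0,0,0,0],
])

```text
time_s: 12.52
position: [0.4052, 0.3343, 0.241]
eef_rot: [3.137, -0.004, 1.321]
contact_force: [-0.8, -0.3, -1.2]
gripper_width: 0.7
grasp_force: 0.0
```

Run:
```python
from h import *
p,tx,ty,s=tool();c=ctrl.calibration('wrist');im=ctrl.camera('wrist');cv2.imwrite('pics/w_p1.png',im)
o,r=hub(c,im,(.4045,.335),.041,24,28,.06);print(np.round(o,4).tolist());cv2.imwrite('pics/r_p1.png',r)
# sleeve in top/scene
for cam,pt in (('top',(315.5,141.5)),('scene',(158,192))):
    c2=ctrl.calibration(cam);print(cam,at(c2,pt,.012))
v=np.array([.606,-.202])-p[:2];print(p,s['eef_rot'][2],'tool',v@tx*1e3,v@ty*1e3)
```

```text
[[0.3813999891281128, 0.30820000171661377, 25.049999237060547], [0.3675999939441681, 0.3483000099658966, 27.524999618530273], [0.373199999332428, 0.36329999566078186, 24.975000381469727]]
top [ 0.60862853 -0.20417775  0.012     ]
scene [ 0.60944457 -0.20284181  0.012     ]
[0.40515511 0.33432657 0.24099662] 1.321104911449029 tool -470.06463379843115 327.1453875511382
```

View pics/r_p1.png

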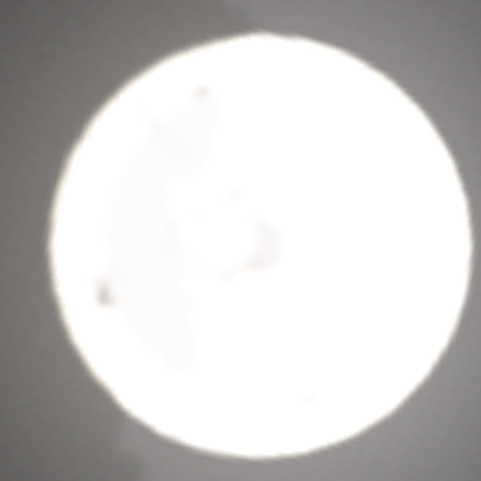

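The rectified picture shows the turbine on the stand but overexposed. The contact height (underside at about 15 mm) confirms it is seated. Next is the sleeve.

Call:
play_rows([
  [-47,33,0,0],
  [-50,35,0,0],
  [-50,35,0,0],
  [-50,35,0,0],
  [-50,35,0,0],
  [-50,35,0,0],
  [-50,35,0,0],
  [-50,35,0,0],
  [-50,35,0,0],
  [-24,17,0,0],
])

```text
time_s: 13.82
position: [0.6077, -0.207, 0.2355]
eef_rot: [-3.138, -0.001, 1.319]
contact_force: [-0.7, -0.1, 0.1]
gripper_width: 0.698
grasp_force: 0.0
```

Call:
play_rows([
  [0,0,60,0],
  [0,0,40,0],
  [0,0,0,0],
  [0,0,0,0],
])

```text
time_s: 14.32
position: [0.6082, -0.2043, 0.1394]
eef_rot: [3.14, 0.0, 1.321]
contact_force: [-0.3, 0.4, 1.5]
gripper_width: 0.699
grasp_force: 0.0
```

```bash
cat >> h.py <<'E'
def pick(X0,z,lo,hi,save):
    p,tx,ty,s=tool();c=ctrl.calibration('wrist');im=ctrl.camera('wrist')
    o,r=hub(c,im,X0,z,lo,hi,.04);print(p,s['eef_rot'][2])
    for k in o:
        v=np.array(k[:2])-p[:2];print(np.round(k,4).tolist(),'tool',np.round([v@tx*1e3,v@ty*1e3],1))
    cv2.imwrite(f'pics/{save}.png',r);cv2.imwrite(f'pics/{save}_raw.png',im)
E
python3 - <<'E'
from h import *
pick((.609,-.2035),.024,24,28,'r_sl');pick((.609,-.2035),.024,36,44,'r_sl')
E
```

```text
[ 0.60822513 -0.20427332  0.13936615] 1.3211412604305242
[0.6100999712944031, -0.20319999754428864, 24.375] tool [1.5 1.5]
[0.6100999712944031, -0.19339999556541443, 27.524999618530273] tool [11.  -0.9]
[0.6055999994277954, -0.2069000005722046, 27.524999618530273] tool [-3.2 -1.9]
[0.6152999997138977, -0.20730000734329224, 27.524999618530273] tool [-1.2  7.6]
[ 0.60839844 -0.20432932  0.13999803] 1.3211901491891638
[0.6104000210762024, -0.20280000567436218, 40.20000076293945] tool [2.  1.6]
[0.6118999719619751, -0.19789999723434448, 36.900001525878906] tool [7.1 1.9]
[0.6078000068664551, -0.20990000665187836, 38.32500076293945] tool [-5.6  0.8]
```

View pics/r_sl.png

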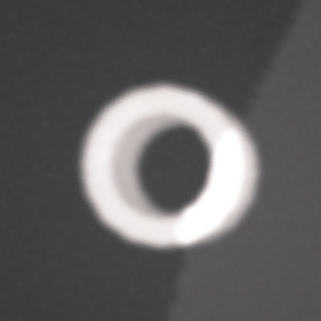

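The sleeve is clear, with its 40 mm rim centred at (0.6103,-0.203). Next I pick it.

Call:
play_rows([
  [1.8,1.6,20,0],
  [0,0,45,0],
  [0,0,40,0],
  [0,0,20,0],
  [0,0,7,0],
  [0,0,0,0],
  [0,0,0,0],
])

```text
time_s: 15.3
position: [0.6103, -0.2031, 0.0077]
eef_rot: [3.139, 0.001, 1.321]
contact_force: [0.1, 0.1, 0.1]
gripper_width: 0.697
grasp_force: 0.0
```

Call:
play_rows([
  [0,0,0,0],
  [0,0,0,0],
  [0,0,0,0],
  [0,0,0,0],
  [0,0,0,0],
], hand=-1)

```text
time_s: 15.92
position: [0.6099, -0.2028, 0.0066]
eef_rot: [3.141, 0.0, 1.321]
contact_force: [-0.0, 0.9, 4.3]
gripper_width: 0.442
grasp_force: 30.4
```

Call:
play_rows([
  [0,0,-20,0],
  [0,0,-50,0],
  [0,0,-50,0],
  [0,0,-40,0],
  [0,0,-10,0],
  [0,0,0,0],
])

```text
time_s: 16.68
position: [0.6094, -0.2026, 0.175]
eef_rot: [-3.14, -0.0, 1.321]
contact_force: [-0.1, 0.2, -1.5]
gripper_width: 0.443
grasp_force: 30.3
```

Run:
```python
from h import *
p,tx,ty,s=tool();c=ctrl.calibration('wrist');im=ctrl.camera('wrist')
v=np.array([.4045,.335])-p[:2];print(p,s['gripper_width'],'tool',v@tx*1e3,v@ty*1e3)
held(.018,im,c,p,tx,ty,'pics/r_held2.png')
```

```text
[ 0.60938123 -0.2025801   0.17504688] 0.4430905422269093 tool 470.2502290273026 -331.41123808334675
bore d 25.875 tool [ 0.1 -0.2]
bore d 27.525 tool [14.  -0.7]
bore d 25.05 tool [ 1.7 -7.6]
bore d 27.525 tool [5.7 0.3]
```

Call:
play_rows([
  [25,-18,0,0],
  [45,-32,0,0],
  [48,-34,0,0],
  [48,-34,0,0],
  [48,-34,0,0],
  [48,-34,0,0],
  [48,-34,0,0],
  [48,-34,0,0],
  [48,-34,0,0],
  [40,-27,0,0],
])

```text
time_s: 17.98
position: [0.4129, 0.3088, 0.1743]
eef_rot: [-3.139, 0.002, 1.322]
contact_force: [0.1, -0.1, -1.1]
gripper_width: 0.444
grasp_force: 30.3
```

Call:
play_rows([
  [20,-13,0,0],
  [4,-3,0,0],
  [0,0,0,0],
  [0,0,0,0],
  [0,0,0,0],
])

```text
time_s: 18.6
position: [0.4056, 0.3338, 0.1762]
eef_rot: [-3.142, 0.0, 1.32]
contact_force: [0.6, 0.0, -1.4]
gripper_width: 0.438
grasp_force: 30.3
```

Run:
```python
from h import *
p,tx,ty,s=tool();c=ctrl.calibration('wrist');im=ctrl.camera('wrist')
v=np.array([.4045,.335])-p[:2];print(p,s['gripper_width'],'tool',v@tx*1e3,v@ty*1e3)
held(.0175,im,c,p,tx,ty,'pics/r_held2.png');cv2.imwrite('pics/w_held2.png',im)
```

```text
[0.40555308 0.33375756 0.17618144] 0.437578357640571 tool 0.941775709169652 -1.3287946856192925
bore d 26.7 tool [-0.7 -0.4]
bore d 27.525 tool [13.6 -0.6]
bore d 25.05 tool [ 1.4 -7.5]
bore d 27.525 tool [6.  0.2]
```

Call:
play_rows([
  [1.3,-1.1,20,0],
  [0,0,40,0],
  [0,0,35,0],
  [0,0,20,0],
  [0,0,8,0],
  [0,0,2,0],
  [0,0,0,0],
])

```text
time_s: 19.52
position: [0.4048, 0.3362, 0.052]
eef_rot: [3.141, -0.001, 1.321]
contact_force: [0.3, -0.6, -1.9]
gripper_width: 0.446
grasp_force: 30.3
```

Call:
play_rows([
  [0,0,1,0],
  [0,0,0.7,0],
  [0,0,0.7,0],
  [0,0,0,0],
])

```text
time_s: 20.02
position: [0.4044, 0.336, 0.0488]
eef_rot: [-3.141, 0.0, 1.321]
contact_force: [0.3, -0.4, -0.7]
gripper_width: 0.446
grasp_force: 30.3
```

Call:
play_rows([
  [0,0,0.6,0],
  [0,0,0.6,0],
  [0,0,0,0],
])

```text
time_s: 20.4
position: [0.4044, 0.336, 0.0477]
eef_rot: [-3.142, 0.0, 1.321]
contact_force: [0.6, 0.9, -0.5]
gripper_width: 0.442
grasp_force: 30.3
```

Call:
play_rows([
  [0,0,0.6,0],
  [0,0,0.6,0],
  [0,0,0,0],
])

```text
time_s: 20.78
position: [0.4045, 0.3361, 0.0475]
eef_rot: [3.141, -0.001, 1.321]
contact_force: [-4.2, -1.3, 11.5]
gripper_width: 0.443
grasp_force: 30.5
```

Call:
play_rows([
  [0,0,0,0],
  [0,0,0,0],
  [0,0,0,0],
  [0,0,0,0],
], hand=0.4)

```text
time_s: 21.28
position: [0.4044, 0.336, 0.0463]
eef_rot: [-3.141, 0.0, 1.321]
contact_force: [0.1, 0.2, -0.7]
gripper_width: 0.703
grasp_force: 0.0
```

Call:
play_rows([
  [0,0,-20,0],
  [0,0,-50,0],
  [0,0,-50,0],
  [0,0,-50,0],
  [0,0,-20,0],
  [0,0,0,0],
])

```text
time_s: 22.02
position: [0.4047, 0.3362, 0.2375]
eef_rot: [3.139, -0.002, 1.321]
contact_force: [-0.3, -1.1, 0.1]
gripper_width: 0.701
grasp_force: 0.0
```

Run:
```python
from h import *
p,tx,ty,s=tool();c=ctrl.calibration('wrist');im=ctrl.camera('wrist')
o,r=hub(c,im,(.4045,.335),.065,24,28,.06);print(np.round(o,4).tolist());cv2.imwrite('pics/r_p2.png',r)
for cam,pt in (('top',(217,152)),('scene',(236,248))):
    c2=ctrl.calibration(cam);print(cam,at(c2,pt,.018))
v=np.array([.62,.132])-p[:2];print(p,s['eef_rot'][2],'tool',v@tx*1e3,v@ty*1e3)
```

```text
[[0.4287000000476837, 0.31610000133514404, 25.799999237060547]]
top [0.62209585 0.13137902 0.018     ]
scene [0.62454723 0.13396809 0.018     ]
[0.4047125  0.33621426 0.23747007] 1.3210669730858382 tool -144.67287445812576 259.0790040939218
```

View pics/r_p2.png

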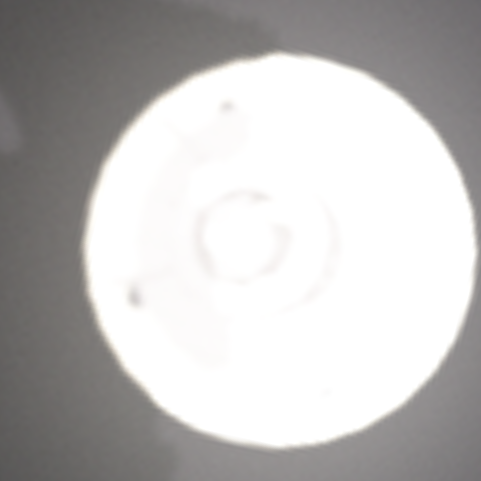

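The sleeve is on the turbine, with its bore concentric with the shaft at (243,236). On to the steel propeller.

Call:
play_rows([
  [-20,37,0,0],
  [-28,50,0,0],
  [-28,50,0,0],
  [-28,50,0,0],
  [-25,48,0,0],
  [-14.5,27,20,0],
  [0,0,50,0],
  [0,0,30,0],
  [0,0,0,0],
  [0,0,0,0],
])

```text
time_s: 23.32
position: [0.6232, 0.1323, 0.1371]
eef_rot: [3.141, -0.0, 1.321]
contact_force: [0.4, 0.0, 0.3]
gripper_width: 0.699
grasp_force: 0.0
```

Run:
```python
from h import *
pick((.623,.1325),.026,24,28,'r_pr');pick((.623,.1325),.026,37,43,'r_pr')
```

```text
[0.62316249 0.13231064 0.13712109] 1.321098435609022
[0.621399998664856, 0.13169999420642853, 25.649999618530273] tool [-1.  -1.5]
[0.6222000122070312, 0.1395999938249588, 25.799999237060547] tool [ 6.8 -2.7]
[0.616599977016449, 0.13689999282360077, 27.524999618530273] tool [ 2.9 -7.5]
[0.6161999702453613, 0.12639999389648438, 24.825000762939453] tool [-7.4 -5.3]
[0.623329   0.13232058 0.13767539] 1.3211143116754922
[0.6211000084877014, 0.13210000097751617, 40.0] tool [-0.8 -2.1]
```

View pics/r_pr.png

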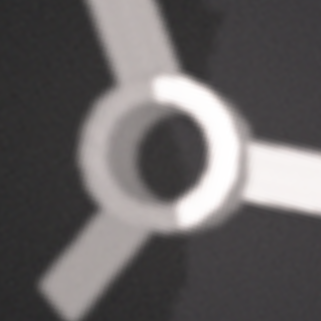

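The steel propeller's hub is centred at about (0.6212, 0.132), with three grey blades. I grip the bare hub.

Call:
play_rows([
  [-0.9,-1.8,20,0],
  [0,0,40,0],
  [0,0,40,0],
  [0,0,18,0],
  [0,0,6,0],
  [0,0,0,0],
  [0,0,0,0],
])

```text
time_s: 24.3
position: [0.6215, 0.1319, 0.0138]
eef_rot: [3.139, -0.001, 1.321]
contact_force: [-0.5, -0.1, -0.1]
gripper_width: 0.7
grasp_force: 0.0
```

Call:
play_rows([
  [0,0,0,0],
  [0,0,0,0],
  [0,0,0,0],
  [0,0,0,0],
  [0,0,0,0],
], hand=-1)

```text
time_s: 24.92
position: [0.621, 0.1318, 0.0128]
eef_rot: [3.141, -0.0, 1.321]
contact_force: [-0.9, -0.7, 3.2]
gripper_width: 0.443
grasp_force: 30.0
```

Call:
play_rows([
  [0,0,-20,0],
  [0,0,-50,0],
  [0,0,-50,0],
  [0,0,-40,0],
  [0,0,-20,0],
  [0,0,0,0],
])

```text
time_s: 25.68
position: [0.6211, 0.1318, 0.1932]
eef_rot: [3.14, -0.001, 1.321]
contact_force: [0.6, -0.1, -2.6]
gripper_width: 0.44
grasp_force: 30.0
```

Run:
```python
from h import *
p,tx,ty,s=tool();c=ctrl.calibration('wrist');im=ctrl.camera('wrist')
v=np.array([.4045,.335])-p[:2];print(p,s['gripper_width'],'tool',v@tx*1e3,v@ty*1e3)
held(.012,im,c,p,tx,ty,'pics/r_held3.png')
```

```text
[0.62107307 0.13183784 0.19317439] 0.43999265877088317 tool 143.32417874806504 -260.071028495173
bore d 26.7 tool [-0.8 -0.8]
bore d 27.525 tool [13.9  0.5]
bore d 26.7 tool [ 0.3 -7.2]
```

Call:
play_rows([
  [15,-27,0,0],
  [26,-47,0,0],
  [28,-50,0,0],
  [28,-50,0,0],
  [24,-44,0,0],
  [16,-30,0,0],
  [6,-11,0,0],
  [1,-1,0,0],
  [0,0,0,0],
  [0,0,0,0],
])

```text
time_s: 26.98
position: [0.4053, 0.3349, 0.1922]
eef_rot: [-3.141, 0.0, 1.32]
contact_force: [-0.1, 0.3, -1.2]
gripper_width: 0.444
grasp_force: 30.0
```

Run:
```python
from h import *
p,tx,ty,s=tool();c=ctrl.calibration('wrist');im=ctrl.camera('wrist')
v=np.array([.4045,.335])-p[:2];print(p,s['gripper_width'],'tool',v@tx*1e3,v@ty*1e3)
held(.013,im,c,p,tx,ty,'pics/r_held3.png');cv2.imwrite('pics/w_held3.png',im)
```

```text
[0.40525375 0.33494959 0.19219971] 0.4435268737369584 tool -0.13847374840746818 -0.7426316359117876
bore d 25.875 tool [ 0.4 -0.7]
bore d 27.525 tool [12.5 -3.4]
bore d 24.975 tool [-2.5  6.2]
bore d 27.525 tool [ 0.8 -6.6]
```

Call:
play_rows([
  [0,-0.5,20,0],
  [0,0,40,0],
  [0,0,30,0],
  [0,0,15,0],
  [0,0,6,0],
  [0,0,1,0],
  [0,0,0,0],
])

```text
time_s: 27.9
position: [0.4044, 0.3358, 0.0811]
eef_rot: [3.141, -0.001, 1.321]
contact_force: [-0.6, -0.4, -1.9]
gripper_width: 0.444
grasp_force: 30.0
```

Call:
play_rows([
  [0,0,0.7,0],
  [0,0,0.7,0],
  [0,0,0.7,0],
  [0,0,0,0],
])

```text
time_s: 28.4
position: [0.404, 0.3357, 0.0783]
eef_rot: [-3.142, 0.0, 1.321]
contact_force: [0.1, 0.4, -2.2]
gripper_width: 0.444
grasp_force: 30.0
```

Call:
play_rows([
  [0,0,0.6,0],
  [0,0,0.6,0],
  [0,0,0,0],
])

```text
time_s: 28.78
position: [0.4041, 0.3358, 0.0777]
eef_rot: [3.141, -0.0, 1.321]
contact_force: [-1.7, -0.4, 4.4]
gripper_width: 0.441
grasp_force: 30.0
```

Call:
play_rows([
  [0,0,0,0],
  [0,0,0,0],
  [0,0,0,0],
  [0,0,0,0],
], hand=0.4)

```text
time_s: 29.28
position: [0.404, 0.3357, 0.0771]
eef_rot: [-3.142, 0.0, 1.321]
contact_force: [-0.3, -0.7, 0.5]
gripper_width: 0.699
grasp_force: 0.0
```

Call:
play_rows([
  [0,0,-20,0],
  [0,0,-50,0],
  [0,0,-50,0],
  [0,0,-30,0],
  [0,0,0,0],
  [0,0,0,0],
])

```text
time_s: 30.02
position: [0.4036, 0.3355, 0.226]
eef_rot: [-3.14, 0.001, 1.321]
contact_force: [0.2, -0.2, 0.1]
gripper_width: 0.7
grasp_force: 0.0
```

Run:
```python
from h import *
p,tx,ty,s=tool();c=ctrl.calibration('wrist');im=ctrl.camera('wrist')
for l,h in ((24,28),(36,44)):
    o,r=hub(c,im,(.4045,.335),.091,l,h,.045);print(np.round(o,4).tolist())
cv2.imwrite('pics/r_p3.png',cv2.resize(r,(360,360)))
cv2.imwrite('pics/both.png',np.hstack([cv2.resize(r,(400,400)),cv2.resize(im[60:284,144:368],(400,400))]))
for cam,pt in (('top',(271,194)),('scene',(235,189))):
    c2=ctrl.calibration(cam);print(cam,at(c2,pt,.02))
v=np.array([.465,-.025])-p[:2];print(p,s['eef_rot'][2],'tool',v@tx*1e3,v@ty*1e3)
```

```text
[]
[[0.38260000944137573, 0.3553999960422516, 36.900001525878906], [0.3968000113964081, 0.32690000534057617, 36.75]]
top [ 0.45108227 -0.0244428   0.02      ]
scene [ 0.45304524 -0.02520631  0.02      ]
[0.40358743 0.33548045 0.22597   ] 1.3209951906166597 tool -334.10983722095045 148.62125854600373
```

View pics/both.png

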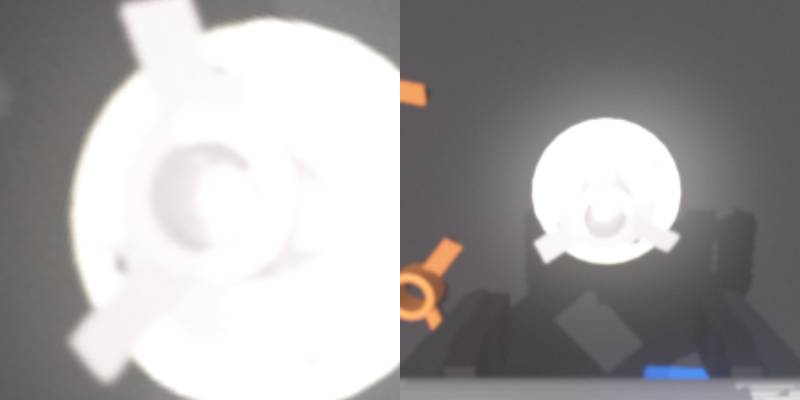

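The propeller is seated upright with its bore concentric; the left panel shows the bore at (205,197), within 1 mm of the axis. Now the cap.

Call:
play_rows([
  [-34,14,0,0],
  [-50,20,0,0],
  [-50,20,0,0],
  [-50,20,0,0],
  [-50,20,0,0],
  [-50,20,0,0],
  [-35,15,0,0],
  [-18,7,40,0],
  [0,0,40,0],
  [0,0,0,0],
])

```text
time_s: 31.32
position: [0.4509, -0.0241, 0.1446]
eef_rot: [-3.134, -0.001, 1.32]
contact_force: [-0.5, -0.2, 0.4]
gripper_width: 0.699
grasp_force: 0.0
```

Run:
```python
from h import *
pick((.452,-.025),.032,37,43,'r_cap');pick((.452,-.025),.014,60,67,'r_cap')
```

```text
[ 0.4508638  -0.02414855  0.14463332] 1.32039301650823
[0.44589999318122864, -0.015699999406933784, 42.54999923706055] tool [ 7.  -6.9]
[0.4578999876976013, -0.014600000344216824, 42.54999923706055] tool [11.   4.5]
[0.45829999446868896, -0.029600000008940697, 41.724998474121094] tool [-3.4  8.6]
[0.4616999924182892, -0.025100000202655792, 40.900001525878906] tool [ 1.8 10.7]
[ 0.45199663 -0.02426571  0.14650511] 1.3209443120956783
[0.45159998536109924, -0.026900000870227814, 65.17500305175781] tool [-2.7  0.2]
```

View pics/r_cap.png

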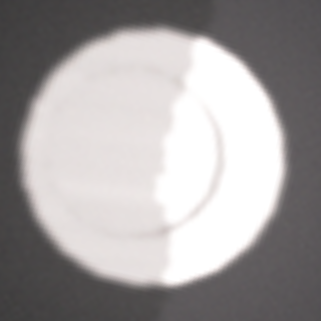

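The cap's skirt is centred at about (0.4515,-0.0268), with the knob concentric. I grip the knob.

Call:
play_rows([
  [-2.6,0,20,0],
  [0,0,40,0],
  [0,0,40,0],
  [0,0,20,0],
  [0,0,9,0],
  [0,0,0,0],
  [0,0,0,0],
])

```text
time_s: 32.3
position: [0.4525, -0.0271, 0.0192]
eef_rot: [3.14, 0.0, 1.321]
contact_force: [-0.2, -0.0, 1.0]
gripper_width: 0.701
grasp_force: 0.0
```

Call:
play_rows([
  [0,0,2,0],
  [0,0,0,0],
  [0,0,0,0],
])

```text
time_s: 32.67
position: [0.4519, -0.027, 0.0163]
eef_rot: [3.141, 0.0, 1.321]
contact_force: [-0.0, -0.8, 0.5]
gripper_width: 0.7
grasp_force: 0.0
```

Call:
play_rows([
  [0,0,0,0],
  [0,0,0,0],
  [0,0,0,0],
  [0,0,0,0],
  [0,0,0,0],
  [0,0,0,0],
], hand=-1)

```text
time_s: 33.42
position: [0.4519, -0.027, 0.0162]
eef_rot: [3.141, -0.0, 1.321]
contact_force: [-0.3, 0.1, 0.9]
gripper_width: 0.444
grasp_force: 30.0
```

Call:
play_rows([
  [0,0,-20,0],
  [0,0,-50,0],
  [0,0,-50,0],
  [0,0,-40,0],
  [0,0,-30,0],
  [0,0,0,0],
  [0,0,0,0],
])

```text
time_s: 34.3
position: [0.4511, -0.0267, 0.2045]
eef_rot: [-3.139, -0.0, 1.321]
contact_force: [-0.1, 0.5, -4.9]
gripper_width: 0.442
grasp_force: 30.0
```

Run:
```python
from h import *
p,tx,ty,s=tool();c=ctrl.calibration('wrist');im=ctrl.camera('wrist');cv2.imwrite('pics/w_held4.png',im)
v=np.array([.4045,.335])-p[:2];print(p,s['gripper_width'],'tool',v@tx*1e3,v@ty*1e3)
for z,l,h in ((.015,38,43),(-.003,62,67)):
    o,r=hub(c,im,p[:2],p[2]+z,l,h,.04)
    for k in o: w=np.array(k[:2])-p[:2];print(k[2],np.round([w@tx*1e3,w@ty*1e3],1))
```

```text
[ 0.45109515 -0.02670771  0.20452652] 0.44248059176276455 tool 338.96255731840466 -134.56581060958615
39.275 [-0.9 -0.2]
39.275 [4.7 0.3]
40.1 [18.5  1.4]
40.925 [16.5 -4.7]
63.125 [ 2.6 -1.5]
63.125 [-9.4  8.9]
```

Call:
play_rows([
  [25,-10,0,0],
  [45,-18,0,0],
  [50,-20,0,0],
  [50,-20,0,0],
  [50,-20,0,0],
  [50,-20,0,0],
  [40,-16,0,0],
  [20,-8,0,0],
  [9.5,-2.9,0,0],
  [0,0,0,0],
])

```text
time_s: 35.6
position: [0.405, 0.3351, 0.2052]
eef_rot: [-3.14, 0.001, 1.321]
contact_force: [-0.6, -1.0, -4.1]
gripper_width: 0.446
grasp_force: 30.0
```

Call:
play_rows([
  [0,0,0,0],
  [0,0,0,0],
])

```text
time_s: 35.85
position: [0.4053, 0.3346, 0.2061]
eef_rot: [-3.142, 0.0, 1.32]
contact_force: [-0.5, -0.0, -3.6]
gripper_width: 0.442
grasp_force: 30.0
```

Call:
play_rows([
  [0.7,-1.0,20,0],
  [0,0,35,0],
  [0,0,25,0],
  [0,0,13,0],
  [0,0,8,0],
  [0,0,2,0],
  [0,0,0,0],
])

```text
time_s: 36.72
position: [0.4046, 0.3364, 0.1037]
eef_rot: [3.141, -0.001, 1.321]
contact_force: [0.0, 0.2, -4.2]
gripper_width: 0.442
grasp_force: 30.0
```

Call:
play_rows([
  [0,0,0.8,0],
  [0,0,0.8,0],
  [0,0,0,0],
])

```text
time_s: 37.1
position: [0.4043, 0.3363, 0.1016]
eef_rot: [3.141, -0.0, 1.321]
contact_force: [0.2, -0.4, -3.7]
gripper_width: 0.448
grasp_force: 30.0
```

Call:
play_rows([
  [0,0,0.7,0],
  [0,0,0.7,0],
  [0,0,0.7,0],
  [0,0,0,0],
])

```text
time_s: 37.6
position: [0.4042, 0.3363, 0.0994]
eef_rot: [-3.141, 0.0, 1.321]
contact_force: [0.1, 0.0, -4.1]
gripper_width: 0.445
grasp_force: 30.0
```

Call:
play_rows([
  [0,0,0.6,0],
  [0,0,0.6,0],
  [0,0,0,0],
])

```text
time_s: 37.98
position: [0.4044, 0.3364, 0.0991]
eef_rot: [3.141, -0.001, 1.321]
contact_force: [-3.1, -1.0, 6.5]
gripper_width: 0.445
grasp_force: 30.0
```

The cap made contact at TCP 99.1 mm, the expected height with the hub fully in the recess. I release, retreat and check.

Call:
play_rows([
  [0,0,0,0],
  [0,0,0,0],
  [0,0,0,0],
  [0,0,0,0],
], hand=0.4)

```text
time_s: 38.48
position: [0.4043, 0.3363, 0.0982]
eef_rot: [3.142, 0.0, 1.321]
contact_force: [0.5, -1.0, 0.1]
gripper_width: 0.698
grasp_force: 0.0
```

Call:
play_rows([
  [0,0,-20,0],
  [0,0,-50,0],
  [0,0,-60,0],
  [-50,0,-10,0],
  [-60,0,0,0],
  [-60,0,0,0],
  [-40,0,0,0],
  [0,0,0,0],
  [0,0,0,0],
])

```text
time_s: 39.6
position: [0.3527, 0.1332, 0.2384]
eef_rot: [3.141, -0.0, 1.321]
contact_force: [0.1, -0.2, -0.5]
gripper_width: 0.696
grasp_force: 0.0
```

Run:
```python
from h import *
a=ctrl.camera('scene');b=ctrl.camera('wrist');s=ctrl.read_state();print(s['time_s'],s['contact_force'],s['position'])
c=ctrl.calibration('scene');u,v=map(int,proj(c,(.4045,.335,.06)))
A=cv2.resize(a[v-60:v+60,u-60:u+60],(400,400),interpolation=cv2.INTER_CUBIC)
cv2.imwrite('pics/end.png',np.hstack([A,cv2.resize(a,(400,400))]))
for z in (.015,.083,.115): print(z,(proj(c,(.4045,.335,z))-[u-60,v-60])*400/120)
```

```text
39.7 [0.64824516 0.98467091 0.0540152 ] [0.35259688 0.13356228 0.23818899]
0.015 [194.48221769 240.16651208]
0.083 [206.06738883 182.71698421]
0.115 [211.84183691 154.08216201]
```

View pics/end.png

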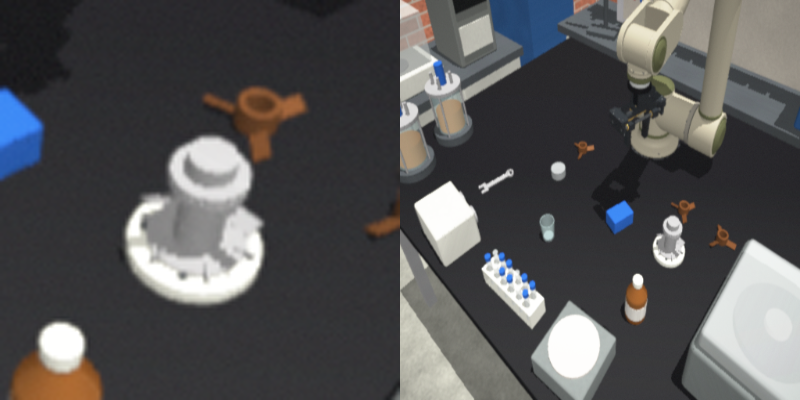

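The final picture shows the stack upright on the stand with the cap level on top at (211,165), its knob at the predicted height. The other things are where they were.

```bash
python3 -c "
from station import ctrl
print(ctrl.job_done())"
```

```text
the job is handed in; nothing more can be done
None
```

The stirrer is built on the shaft in the order asked (turbine, sleeve, propeller, cap), each part lowered to contact before release, and the job was handed in at about 40 s; no verdict came back.

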